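# Seat the keyed shaft in the clamped belt pulley and hold it home

### The arm

A 7-joint arm with a two-finger parallel gripper is mounted at the origin on the work surface. World frame = base frame: x ahead of the robot, y to its left, z up, the work surface at z = 0. Lengths are in m, angles in rad, forces in N, time in s.
With the tool pointing down it reaches from about 0.4 to 0.85 m from the base axis. Payload 6.9 kg.
Tool frame: the origin (TCP) lies midway between the tips of the shut fingers; the grasp point (between the pads) lies behind it (ctrl.pinch_z is the z of the grasp point in the tool frame, in m); z points along the fingers, y is the line along which they close (so a half turn about z gives the same grasp; the last joint's range is limited). The gripper opens to 85 mm and grips with 20 to 120 N. Pads are 22 mm wide; open, the fingers measure 114 mm over their backs; the gripper's body (76 mm by 85 mm) begins 54 mm behind the grasp point. The pads swing forward as they close: fully open they stand 13 mm farther back than shut.
Start: joints at [1.296, 0.507, -0.238, 1.5, 0.126, 1.149, -0.155], TCP at [0.232, -0.58, 0.231] pointing down, gripper open.
Joint ranges: [-3.08, 3.08], [-0.24, 2.05], [-1.43, 1.35], [0, 2.5], [-1.52, 4.66], [0.17, 1.96], [-2.89, 2.89]. Speed limits (rad/s): [2.39, 2.39, 3.14, 3.14, 3.14, 3.14, 3.14].

### API

Orientations are given as a unit quaternion [w, x, y, z].
In Python, from station import ctrl, get_state, vision, ticket, models gives the robot as it stands. Calls block until the motion is done:
- ctrl.movep(position, orientation): joint-space move of the TCP to a pose.
- ctrl.movel(position, frame=None, max_speed=0.15): straight line of the TCP; frame=None keeps the orientation; max_speed is the mean speed in m/s.
- ctrl.set_joints(angles): joint-space move.
- ctrl.ungrasp() and ctrl.close_gripper(force=None): open the fingers fully, or close them until they stop; force is the grip in N (None keeps the last).
- ctrl.pause(seconds).
- ctrl.ik(position, orientation): joint angles nearest the present ones, or None.
- get_state(): the state.
- vision.grab_frame(name): name is "scene" or "side" or "wrist"; returns (picture, depth): 400x640x3 uint8, blue, green, red; 400x640 float32, m along the optical axis (not along the pixel's ray), 0 where there is no reading.
- vision.camera_info(name): a dict with "mtx" (3x3 intrinsics, pixels), "dist_coeffs" ([k1, k2, p1, p2, k3] as OpenCV has them; the pictures are not rectified), "R" (3x3) and "t" (3): a world point X has camera coordinates R X + t; the wrist camera has in their place "hand_eye" (4x4, takes a point from camera to tool coordinates, whose origin is the TCP and whose axes are the flange's). Camera axes: x right, y down, z forward; pixel columns grow to the right and rows downward; lengths in m; the calibration is good to about 2 mm. A picture is of the moment at which its call begins: read the wrist's pose just before it. camera_info takes no time and is no camera call.
A pose or a line that the arm cannot do raises ctrl.Unreachable and nothing moves.
- ticket.close_job(): hands the job in; it is judged then, once.
Trained networks look in the newest picture that a camera, given by its name, has taken for a name from the list of things; names that differ only in an ending like _2 or _b are one class to them, and where a whole thing is asked for, a point or a joint stands for the part that bears it (a point fixed in the world has none). Each returns a list of dicts, best first, with "p" (0 to 1); they miss things now and then, are a little off and sometimes report something else, mostly with a low value. They report only what shows in the picture. A call takes as long as a camera call. They do not tell look-alikes from the thing itself.
- models.recognise(camera, target): "point" ([column, row] in pixels, amid what is visible of it).
- models.masks_of(camera, target): "mask" (400x640 bool, what is visible of it) and "point" ([column, row] in pixels, amid what is visible of it).
The state is a dict: "time": time; "qpos": joint angles; "qd": joint speeds; "tau": joint torques, N m; "tcp_pos": TCP position; "eef_rot": TCP orientation; "contact_force": force on the tool from outside, world axes, zero at the start; "wrist_torque": the same for the moment, N m; "width": finger opening in m; "gripper_force": force on a finger pad.
Only numpy, scipy, OpenCV 4.12 (cv2) and the standard library are available. Lean on these libraries where they do the work, as an engineer would, in place of code of your own. Each camera call takes 0.05 s, during which the arm holds its last target. There are 200 camera calls.

### The job

Take the shaft that has a key on its side out of the wooden block and put its nose into the bore of the toothed pulley clamped in the jig; turn it until the key slips into the keyway, then keep pushing, against the sprung centring pin, until the shaft's collar sits fully home on the hub. Finish while still gripping the shaft and holding it pressed home, ready for the end screw: do not let go. Leave the other two shafts standing in the block and do not shove the loose things on the bench about.

Things in the scene. Friction and masses are not known exactly. Their poses are not given: they have to be found in the camera images.
- keyed_shaft: Steel shaft to fit: 0.42 kg +/- 20 %, 130 mm long, standing nose down in one of the block's three holes. Origin: centre of the nose's flat underside; z up along the shaft, x towards the key (at the start roughly away from the robot, within 0.7 rad). From the nose up: journal 24 mm diameter to 42 mm (foot chamfered 3 mm), collar 36 mm diameter from 42 to 50 mm, round head 20 mm diameter to 130 mm.
- shaft_grip (a point): Point on the keyed shaft's axis 100 mm above its nose, on the plain round 20 mm head: a good place for the middle of the finger pads (75 to 110 mm above the nose is free). Axes as the shaft's.
- key_foot (a point): Middle of the lower end face of the keyed shaft's key, 16 mm above the nose and 12 mm from the axis. The dark steel key is 8 mm wide, stands out to 16 mm from the axis on the shaft's +x side and runs from 16 to 40 mm above the nose, its foot chamfered 2 mm; the nose below it is plain and round.
- plain_shaft: Another steel shaft in the block, the same shape and size as the keyed one but without a key. Origin at the centre of its underside. To be left standing.
- thick_shaft: Third steel shaft in the block, without a key: 110 mm tall, collar 46 mm and head 30 mm in diameter. Origin at the centre of its underside. To be left standing.
- rack: Fixed beech block 80 x 240 x 32 mm with three blind holes 26 mm in diameter and 14 mm deep, in a row 80 mm apart along its y. Origin: centre of its underside, on the bench. The shafts stand on the hole floors, 18 mm above the bench. Block and jig may swap sides of the bench.
- hub_mouth (a point): Centre of the pulley's bore at the hub's top face, 116 mm above the bench; z up, axes as the jig's. Bore 26 mm in diameter with one keyway 10 mm wide reaching out to 17.5 mm from the axis, both right through the hub (50 mm diameter, 36 mm long). Shaft home: collar on the hub face, key in the keyway, nose 42 mm below this point.
- jig: Fixed jig: steel plate 170 (x) x 150 x 16 mm, three pillars with clamps (dark nuts on a 57 mm radius, 119 mm high) holding the aluminium toothed pulley (100 mm over the flanges) so that it cannot turn. Origin: centre of the plate's underside, on the bore's axis. The keyway lies within 0.4 rad of the jig's +x, differently each time: its angle is not in the state, so look or feel for it.
- centring_pin (a joint): Sprung brass centring pin of the jig inside the bore, 18 mm in diameter; 0 = up, its top 20 mm below the hub face; grows (m) as the shaft's nose pushes it down, 0.022 when the shaft is home, 0.026 at its stop. It pushes up with 5 N at 0 and about 10.5 N when the shaft is home, so a shaft let go rises again.
- threadlock: Small red bottle with a white spout, 28 mm diameter, 86 mm tall, standing loose between block and jig. Origin at the centre of its underside. To be left alone.
- driver: Screwdriver lying loose on the bench on the robot's side, 190 mm long. To be left alone.
- tape: Roll of tape lying flat and loose beyond the work area, 96 mm diameter, 24 mm high. To be left alone.
- spare_gear: Spare dark steel gear lying flat and loose beyond the work area, 68 mm diameter, 20 mm high. To be left alone.
- bearing: New ball bearing lying flat and loose beyond the work area, a steel ring 52 mm in diameter, 15 mm high. To be left alone.
Things that resemble listed ones, but are neither listed nor needed, are in the scene too. Leave any orange or turquoise look-alike of the jig alone.

How it is judged:
By the outcome, as a careful person would: the job done as asked, in the order asked, and still so for the second after the job is handed in, while the arm keeps its last pose, push and grip.
It also fails if it takes over 67 s, if anything falls off the work surface, if the arm or the gripper's body presses on something with over 40 N, if the wrist force passes 120 N, or if a joint passes its speed limit or range.

## Working session

There is one attempt and no reset: what is moved stays moved. The work goes in short steps, each a Python script; the robot and the scene stay as the last script left them, time stands still between calls to the robot, and variables do not carry over. Pictures are saved under pics/ and viewed, at most 10 in all, crops included, and the job is handed in when it is done.

```bash
ls; mkdir -p pics
cat > h.py <<'E'
import numpy as np, cv2
from station import ctrl, get_state, vision, ticket, models
from scipy.spatial.transform import Rotation as R
def cam(n):
    c=vision.camera_info(n); K=np.array(c["mtx"]);d=np.array(c["dist_coeffs"])
    if "R" in c: Rm=np.array(c["R"]);t=np.array(c["t"]).ravel(); return K,d,Rm.T,-Rm.T@t
    s=get_state(); q=s["eef_rot"]; Rt=R.from_quat(q,scalar_first=True).as_matrix(); H=np.array(c["hand_eye"])
    return K,d,Rt@H[:3,:3],Rt@H[:3,3]+np.array(s["tcp_pos"])
def cloud(n):
    K,d,Rw,o=cam(n); img,dep=vision.grab_frame(n)
    v,u=np.mgrid[:400,:640]; p=np.stack([u,v],-1).reshape(-1,1,2).astype(float)
    n_=cv2.undistortPoints(p,K,d).reshape(-1,2)
    P=np.c_[n_,np.ones(len(n_))]*dep.reshape(-1,1)
    X=(P@Rw.T+o).reshape(400,640,3); X[dep==0]=np.nan
    return img,X
def ray(n,px):
    K,d,Rw,o=cam(n); q=cv2.undistortPoints(np.array([[px]],float),K,d).ravel()
    return o,Rw@np.r_[q,1]
def atz(n,px,z):
    o,r=ray(n,px); return o+r*(z-o[2])/r[2]
def proj(n,X):
    K,d,Rw,o=cam(n); return cv2.projectPoints(np.atleast_2d((np.atleast_2d(X)-o)@Rw),np.zeros(3),np.zeros(3),K,d)[0].reshape(-1,2)
E
python3 - <<'E'
from h import *
np.set_printoptions(precision=4,suppress=True)
print(get_state()["eef_rot"],ctrl.pinch_z, get_state()["time"])
for n in ["scene","side"]:
    img,X=cloud(n); cv2.imwrite(f"pics/{n}.png",img); np.save(n+".npy",X)
    print(n,cam(n)[3],cam(n)[2][:,2])
    for t in ["keyed_shaft","plain_shaft","thick_shaft","jig","rack","key_foot","threadlock"]:
        for r in models.masks_of(n,t)[:3]:
            P=X[r["mask"]]; print(t,round(r["p"],2),np.round(r["point"]),np.nanmedian(P,0), np.nanpercentile(P,98,axis=0))
E
```

```text
pics
[-0.0009  0.982   0.1888 -0.0002] -0.0187 0.0
scene [ 1.3037 -0.3932  0.6846] [-0.7339  0.3976 -0.5508]
keyed_shaft 0.8 [384. 217.] [0.5981 0.1487 0.0782] [0.6075 0.1716 0.149 ]
plain_shaft 0.97 [439. 189.] [0.5768 0.3061 0.0853] [0.5863 0.3213 0.1488]
plain_shaft 0.34 [414. 203.] [0.5898 0.2248 0.0842] [0.6017 0.2418 0.1295]
plain_shaft 0.24 [282. 335.] [ 0.7441 -0.1664  0.0143] [ 0.7638 -0.1426  0.0173]
thick_shaft 0.91 [415. 204.] [0.5894 0.2251 0.0815] [0.602  0.2742 0.1294]
jig 0.83 [355. 180.] [0.3807 0.2064 0.0178] [0.4494 0.2949 0.1155]
jig 0.8 [216. 274.] [ 0.5463 -0.2194  0.017 ] [ 0.5985 -0.1383  0.1176]
jig 0.61 [179. 203.] [ 0.292  -0.2212  0.0182] [ 0.3704 -0.1276  0.1175]
rack 0.59 [407. 226.] [0.6054 0.2096 0.0315] [0.6338 0.3489 0.0352]
key_foot 0.58 [387. 211.] [0.5979 0.1483 0.0849] [0.6074 0.1669 0.1491]
threadlock 0.83 [327. 266.] [ 0.6402 -0.0133  0.0349] [0.6474 0.0253 0.0787]
side [0.2161 0.7986 0.5796] [ 0.2991 -0.8166 -0.4937]
keyed_shaft 0.74 [268. 221.] [ 0.6288 -0.0029  0.0375] [0.6929 0.0035 0.0842]
keyed_shaft 0.6 [250. 250.] [0.585  0.1597 0.0847] [0.6023 0.1693 0.1508]
plain_shaft 0.79 [217. 303.] [0.5643 0.3186 0.088 ] [0.585  0.3277 0.1506]
plain_shaft 0.69 [246. 248.] [0.5854 0.1596 0.0838] [0.6059 0.1694 0.1508]
thick_shaft 0.75 [266. 223.] [ 0.6278 -0.0022  0.0414] [0.6416 0.0035 0.0836]
thick_shaft 0.58 [233. 276.] [0.5734 0.242  0.0873] [0.5994 0.2539 0.1311]
jig 0.77 [442. 213.] [ 0.2761 -0.1936  0.0194] [ 0.3608 -0.1232  0.1175]
jig 0.7 [361. 329.] [0.3527 0.2364 0.0186] [0.4378 0.3002 0.1187]
jig 0.64 [346. 201.] [ 0.5042 -0.1808  0.0195] [ 0.591  -0.1326  0.1169]
key_foot 0.94 [246. 248.] [0.5859 0.1593 0.0829] [0.6634 0.1693 0.1508]
threadlock 0.57 [267. 224.] [ 0.6282 -0.003   0.0365] [0.6784 0.0035 0.0817]
threadlock 0.16 [215. 304.] [0.5641 0.3187 0.0889] [0.5814 0.3277 0.1506]
```

View pics/scene.png

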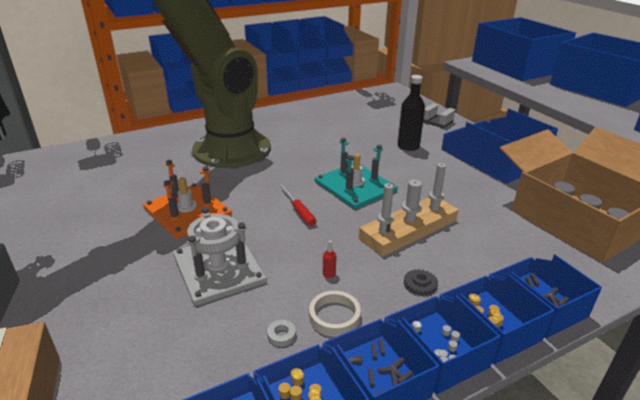

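Run:
```python
import cv2,numpy as np
a=cv2.imread("pics/scene.png")[140:290,340:490]; a=cv2.resize(a,(400,400),interpolation=cv2.INTER_CUBIC)
b=cv2.imread("pics/scene.png")[210:320,160:270]; b=cv2.resize(b,(400,400),interpolation=cv2.INTER_CUBIC)
cv2.imwrite("pics/crop1.png",np.hstack([a,b]))
```

```text
(no output)
```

View pics/crop1.png

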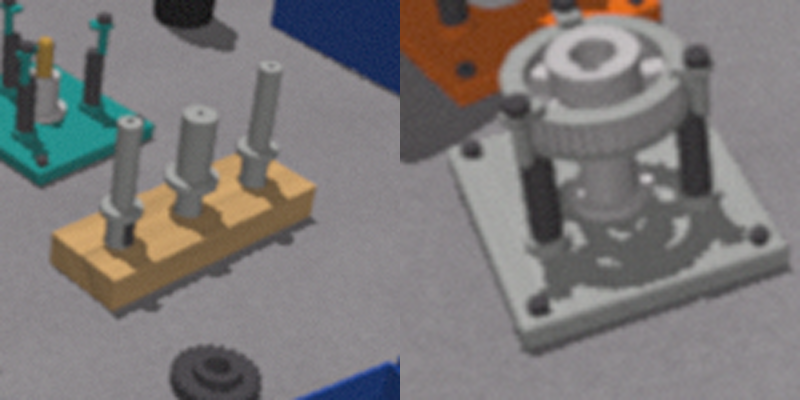

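The scene camera shows three shafts. (384,217) has a dark key at its foot, at about (387,228), so that is the keyed one. (414,203) is the thick one and (439,189) is the plain one. The grey jig at (216,255) with the toothed pulley is the real jig. The orange (185,205) and turquoise (357,180) ones are look-alikes.

Run:
```python
from h import *
from scipy.optimize import least_squares
np.set_printoptions(precision=4,suppress=True)
for n in ["scene","side"]:
    X=np.load(n+".npy").reshape(-1,3)
    m=(abs(X[:,2]-.116)<.004)&(np.hypot(X[:,0]-.53,X[:,1]+.21)<.1); P=X[m]
    # hub top ring
    f=lambda c:np.hypot(P[:,0]-c[0],P[:,1]-c[1])-19
    c=np.median(P,0); print(n,"hub",len(P),c,P.min(0),P.max(0))
    m=(X[:,2]>.085)&(X[:,2]<.143)&(np.hypot(X[:,0]-.59,X[:,1]-.152)<.03); P=X[m]
    r=least_squares(lambda c:np.hypot(P[:,0]-c[0],P[:,1]-c[1])-.01,P[:,:2].mean(0)+[-.006 if n=="scene" else 0,0],loss="soft_l1",f_scale=.002); print("shaft",len(P),r.x,np.sqrt(np.mean(r.fun**2)))
    m=(abs(X[:,2]-.032)<.003)&(np.hypot(X[:,0]-.58,X[:,1]-.23)<.2); P=X[m].astype(np.float32)
    print("rack",cv2.minAreaRect(P[:,:2]))
    m=(abs(X[:,2]-.016)<.003)&(np.hypot(X[:,0]-.53,X[:,1]+.21)<.15); P=X[m].astype(np.float32)
    print("plate",cv2.minAreaRect(P[:,:2]))
print(vision.camera_info("wrist"))
```

```text
scene hub 431 [ 0.5223 -0.2068  0.1161] [ 0.4507 -0.264   0.112 ] [ 0.5541 -0.1516  0.12  ]
shaft 213 [0.5905 0.1541] 0.0013336145978165436Traceback (most recent call last):
  File "<stdin>", line 13, in <module>
cv2.error: OpenCV(4.12.0) /io/opencv/modules/imgproc/src/convhull.cpp:143: error: (-215:Assertion failed) total >= 0 && (depth == CV_32F || depth == CV_32S) in function 'convexHull'
```

Run:
```python
from h import *
np.set_printoptions(precision=4,suppress=True)
for n in ["scene","side"]:
    X=np.load(n+".npy").reshape(-1,3)
    m=(abs(X[:,2]-.032)<.003)&(np.hypot(X[:,0]-.58,X[:,1]-.23)<.17)&(X[:,0]>.5); P=np.ascontiguousarray(X[m][:,:2],dtype=np.float32)
    print("rack",cv2.minAreaRect(P))
    m=(abs(X[:,2]-.016)<.003)&(np.hypot(X[:,0]-.53,X[:,1]+.21)<.13); P=np.ascontiguousarray(X[m][:,:2],dtype=np.float32)
    print("plate",cv2.minAreaRect(P))
w=vision.camera_info("wrist"); print(w)
```

```text
rack ((0.5804855227470398, 0.23370514810085297), (0.08372323960065842, 0.24316903948783875), 7.530392646789551)
plate ((0.5148760080337524, -0.2075124830007553), (0.14983217418193817, 0.1723078042268753), 89.10360717773438)
rack ((0.5795471668243408, 0.2322576940059662), (0.08172684907913208, 0.2429519146680832), 7.359477996826172)
plate ((0.5132189393043518, -0.2078898698091507), (0.15579327940940857, 0.16915194690227509), 89.08748626708984)
{'mtx': array([[276.6125,   0.    , 320.5454],
       [  0.    , 276.6125, 200.9136],
       [  0.    ,   0.    ,   1.    ]]), 'dist_coeffs': array([-0.0481,  0.    ,  0.    ,  0.    ,  0.    ]), 'hand_eye': array([[-0.    , -0.9507, -0.3102,  0.0801],
       [ 1.    , -0.0005,  0.0014, -0.0009],
       [-0.0014, -0.3102,  0.9507, -0.1417],
       [ 0.    ,  0.    ,  0.    ,  1.    ]])}
```

```bash
cat >> h.py <<'E'
def qd(a): return np.array([0,np.cos(a/2),np.sin(a/2),0])
def lookpose(campos,target,roll_ref):
    H=np.array(vision.camera_info("wrist")["hand_eye"])
    z=np.array(target)-campos; z/=np.linalg.norm(z)
    y=-np.array(roll_ref,float); y-=z*(y@z); y/=np.linalg.norm(y); x=np.cross(y,z)
    T=np.eye(4);T[:3,:3]=np.c_[x,y,z];T[:3,3]=campos
    W=T@np.linalg.inv(H); return W[:3,3],R.from_matrix(W[:3,:3]).as_quat(scalar_first=True)
E
python3 - <<'E'
from h import *
np.set_printoptions(precision=3,suppress=True)
hub=np.array([.514,-.2077]);sh=np.array([.5905,.1541])
for a in np.radians([-180,-135,-90,-60,-30,0,22,45,90,135]):
    print(round(np.degrees(a)),"hub",ctrl.ik([*hub,.18],qd(a)),"sh",ctrl.ik([*sh,.1],qd(a)))
for az in [-60,-30,0,30]:
  for el in [40,50,60]:
    e=np.radians(el);z=np.radians(az);c=np.r_[sh,.045]+.27*np.array([np.cos(e)*np.cos(z),np.cos(e)*np.sin(z),np.sin(e)])
    p,q=lookpose(c,np.r_[sh,.055],[0,0,1]); print(az,el,p,ctrl.ik(p,q))
E
```

```text
-180 hub [ 0.93   0.58  -0.946  1.759  0.528  1.08   1.373] sh [ 0.256  0.781 -0.981  1.703  0.731  1.068  0.604]
-135 hub [ 1.047  0.698 -1.225  1.758  0.704  1.206  1.978] sh [ 0.345  0.898 -1.226  1.702  0.901  1.22   1.243]
-90 hub [ 0.244  0.446  0.142  1.768 -0.076  0.933 -2.724] sh [ 0.345  0.898 -1.226  1.702  0.901  1.22   2.029]
-60 hub [ 0.334  0.441  0.008  1.767 -0.004  0.933 -2.274] sh [-0.815  0.804  0.952  1.718 -0.753  1.03  -2.211]
-30 hub [ 0.422  0.442 -0.121  1.766  0.064  0.937 -1.82 ] sh [-0.115  0.618 -0.292  1.708  0.224  0.848 -2.599]
0 hub [ 0.52   0.449 -0.267  1.764  0.142  0.947 -1.376] sh [-0.023  0.637 -0.446  1.707  0.34   0.875 -2.183]
22 hub [ 0.585  0.457 -0.366  1.764  0.195  0.956 -1.045] sh [ 0.043  0.656 -0.56   1.706  0.425  0.903 -1.878]
45 hub [ 0.645  0.468 -0.458  1.763  0.245  0.967 -0.695] sh [ 0.08   0.67  -0.625  1.706  0.474  0.922 -1.521]
90 hub [ 0.758  0.497 -0.638  1.761  0.345  0.997 -0.012] sh [ 0.136  0.696 -0.729  1.705  0.55   0.956 -0.805]
135 hub [ 0.849  0.533 -0.793  1.76   0.435  1.033  0.682] sh [ 0.199  0.735 -0.855  1.704  0.642  1.007 -0.102]
-60 40 [0.642 0.066 0.094] [ 0.545  1.317 -0.855  1.019 -0.2    1.673  0.496]
-60 50 [0.637 0.075 0.111] [ 0.55   1.203 -0.884  1.125 -0.104  1.553  0.443]
-60 60 [0.631 0.085 0.126] [ 0.552  1.102 -0.941  1.229  0.017  1.439  0.349]
-30 40 [0.679 0.104 0.094] None
-30 50 [0.671 0.109 0.111] None
-30 60 [0.66  0.115 0.126] None
0 40 [0.692 0.155 0.094] None
0 50 [0.683 0.155 0.111] None
0 60 [0.671 0.155 0.126] None
30 40 [0.678 0.206 0.094] None
30 50 [0.67  0.201 0.111] None
30 60 [0.66  0.195 0.126] None
```

Run:
```python
from h import *
np.set_printoptions(precision=4,suppress=True)
hub=np.array([.514,-.2077])
ctrl.movep([*hub,.185],qd(np.pi/2))
img,X=cloud("wrist"); np.save("whub.npy",X); cv2.imwrite("pics/whub_raw.png",img)
print(get_state()["time"],get_state()["tcp_pos"])
c=proj("wrist",[[*hub,.116]])[0]; print(c)
for r in models.masks_of("wrist","hub_mouth")[:2]: print("hm",r["p"],r["point"])
x,y=np.round(c).astype(int)
a=cv2.resize(img[max(0,y-75):y+75,x-75:x+75],(600,600),interpolation=cv2.INTER_CUBIC)
s=cv2.imread("pics/scene.png"); 
cv2.imwrite("pics/whub.png",a); print(x-75,max(0,y-75))
Xp=X.reshape(-1,3); m=(abs(Xp[:,2]-.116)<.003)&(np.hypot(*(Xp[:,:2]-hub).T)<.03); P=Xp[m][:,:2]
print(len(P),cv2.minEnclosingCircle(np.ascontiguousarray(P,dtype=np.float32)), np.median(Xp[m][:,2]))
```

```text
2.5667 [ 0.5135 -0.2095  0.1849]
[320.7495 212.2955]
hm 0.88 [322.4, 146.3]
hm 0.85 [116.9, 184.6]
246 137
2029 ((0.5111284852027893, -0.20733921229839325), 0.02543964795768261) 0.11511296341152297
```

View pics/whub.png

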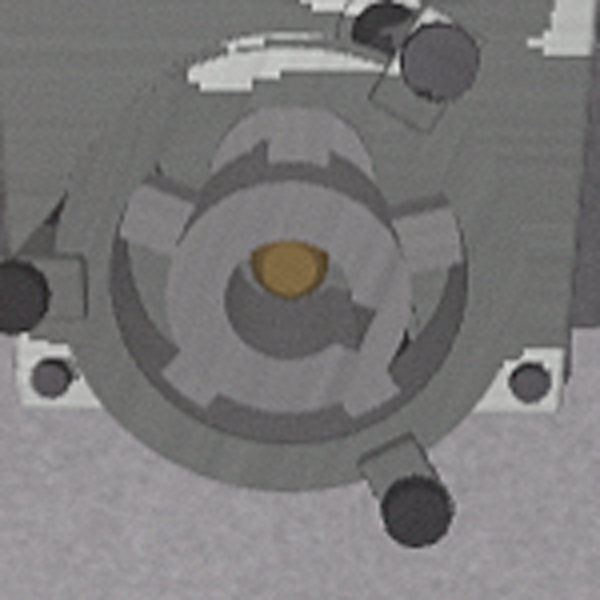

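The wrist view shows the hub from above, with the bore centre at crop (290,297). The brass pin is inside it, and the keyway points right and slightly down to (370,328), which is about -22° in world. Next I refine that from the depth and look at the key.

Run:
```python
from h import *
from scipy.optimize import minimize
np.set_printoptions(precision=4,suppress=True)
X=np.load("whub.npy"); img=cv2.imread("pics/whub_raw.png")
Xp=X.reshape(-1,3); ok=(abs(Xp[:,2]-.115)<.004)
# model mask: rasterise by plane intersection of pixel rays at z=.1155 
K,d,Rw,o=cam("wrist"); v,u=np.mgrid[150:280,250:400]; n=cv2.undistortPoints(np.stack([u,v],-1).reshape(-1,1,2).astype(float),K,d).reshape(-1,2)
r=np.c_[n,np.ones(len(n))]@Rw.T; zt=np.nanmedian(Xp[ok&(np.hypot(Xp[:,0]-.512,Xp[:,1]+.2075)<.025),2]); W=(o+r*((zt-o[2])/r[:,2])[:,None])[:,:2]
obs=ok.reshape(400,640)[150:280,250:400].ravel().astype(float)
def sm(t): return 1/(1+np.exp(-t/.0004))
def model(p):
    D=W-p[:2]; rr=np.hypot(*D.T); c,s=np.cos(p[2]),np.sin(p[2]); a=D@[c,s]; b=D@[-s,c]
    hole=np.maximum(sm(.013-rr),sm(.0175-a)*sm(a)*sm(.005-abs(b)))
    return (1-hole), rr
def cost(p):
    m,rr=model(p); k=rr<.0225; return np.mean((m-obs)[k]**2)
best=min((minimize(cost,[.512,-.2075,a],method="Nelder-Mead",options=dict(xatol=1e-5,fatol=1e-7,initial_simplex=[[.512,-.2075,a],[.515,-.2075,a],[.512,-.204,a],[.512,-.2075,a+.1]])) for a in np.radians([-35,-22,-10])),key=lambda r:r.fun)
print(zt,best.x,np.degrees(best.x[2]),best.fun)
# key look
sh=np.array([.5905,.1541])
e,z=np.radians(58),np.radians(-60);c=np.r_[sh,.045]+.31*np.array([np.cos(e)*np.cos(z),np.cos(e)*np.sin(z),np.sin(e)])
p,q=lookpose(c,np.r_[sh,.06],[0,0,1]); print(p,ctrl.ik(p,q))
ctrl.movel([.512,-.2075,.26],max_speed=.2)
ctrl.movep(p,q)
img,X=cloud("wrist"); np.save("wkey.npy",X); cv2.imwrite("pics/wkey_raw.png",img)
x,y=np.round(proj("wrist",[[*sh,.07]])[0]).astype(int); y0=max(0,y-80);x0=x-80;print(x0,y0,get_state()["time"])
b=img[y0:y0+150,x0:x0+160]; b=cv2.resize(b,None,fx=4,fy=4,interpolation=cv2.INTER_CUBIC); cv2.imwrite("pics/wkey.png",b)
s=get_state();import json;json.dump([list(map(float,s["tcp_pos"])),list(map(float,s["eef_rot"]))],open("wkey.json","w"))
P=X.reshape(-1,3); m=(P[:,2]>.08)&(P[:,2]<.14)&(np.hypot(*(P[:,:2]-sh).T)<.03); P=P[m]
from scipy.optimize import least_squares
r=least_squares(lambda c:np.hypot(P[:,0]-c[0],P[:,1]-c[1])-.01,sh,loss="soft_l1",f_scale=.001); print("shaft",len(P),r.x,np.sqrt(np.mean(r.fun**2)))
```

```text
0.11509263280084095 [ 0.5116 -0.2062 -0.3956] -22.66524582934584 0.026431227599644787
[0.6417 0.0646 0.1569] [ 0.5358  1.0805 -0.8611  1.1372 -0.0792  1.5491  0.4074]
240 114 4.3833
shaft 880 [0.5885 0.1542] 0.00036338916571868155
```

View pics/wkey.png

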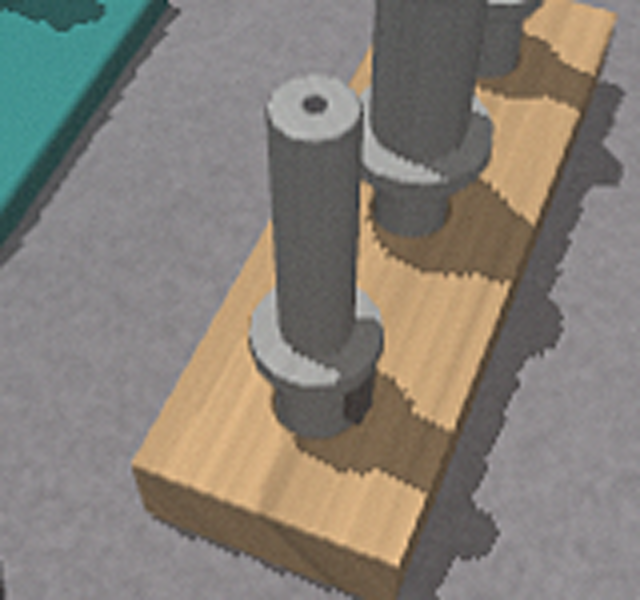

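The keyed shaft stands in front in this view, with its dark key at crop (358,400), to the right of the axis. That puts the key near world +x. I now fit the angle.

Run:
```python
from h import *
np.set_printoptions(precision=1,suppress=True,linewidth=150)
X=np.load("wkey.npy"); img=cv2.imread("pics/wkey_raw.png")
c=np.array([.5885,.1542])
D=X[...,:2]-c; r=np.hypot(D[...,0],D[...,1]); az=np.degrees(np.arctan2(D[...,1],D[...,0]))
g=img.max(2)
m=(r<.019)&(X[...,2]>.036)&(X[...,2]<.056)
for v in range(208,220,2):
    us=np.where(m[v])[0]; print(v,[(u,round(float(r[v,u]*1e3),1),int(az[v,u]),int(g[v,u])) for u in us if u>320])
# template fit over phi: dark mask vs projected key hull
def score(n,img,c,lo,hi,win,thr):
    best=[]
    g=img.max(2).astype(float)
    for ph in np.radians(np.arange(-45,46,2.5)):
        cs,sn=np.cos(ph),np.sin(ph); pts=[[c[0]+a*cs-b*sn,c[1]+a*sn+b*cs,z] for a in (.012,.016) for b in (-.004,.004) for z in (.034,.058)]
        p=proj(n,np.array(pts)); h=cv2.convexHull(p.astype(np.float32))
        M=np.zeros(g.shape,np.uint8); cv2.fillConvexPoly(M,np.round(h*16).astype(int),1,shift=4)
        d=(g<thr); w=np.zeros_like(d); w[win]=1
        i=(d&(M>0)&w).sum(); u=((d|(M>0))&w).sum(); best.append((round(i/u,2),int(np.degrees(ph))))
    return sorted(best,reverse=True)[:6]
print(g[205:225,315:340])
print(score("wrist",img,c,0,0,np.s_[204:226,318:340],55))
s=cv2.imread("pics/scene.png"); print(s.max(2)[220:236,378:394]); print(proj("scene",[[*c,.046],[*c,.148]]))
for thr in (45,60):print(score("scene",s,c,0,0,np.s_[220:236,378:396],thr))
```

```text
208 [(np.int64(332), 16.4, 0, 64), (np.int64(333), 16.4, 12, 80)]
210 [(np.int64(330), 16.7, -13, 65), (np.int64(331), 16.3, -5, 65), (np.int64(332), 16.2, 3, 60)]
212 [(np.int64(325), 11.8, -25, 89), (np.int64(326), 12.4, -20, 75), (np.int64(327), 13.4, -17, 65), (np.int64(328), 15.2, -18, 65), (np.int64(329), 16.0, -16, 63), (np.int64(330), 16.4, -12, 61), (np.int64(331), 16.4, -5, 68), (np.int64(332), 16.0, 6, 58)]
214 [(np.int64(321), 11.5, -47, 96), (np.int64(322), 11.8, -42, 91), (np.int64(323), 11.8, -37, 92), (np.int64(324), 12.5, -33, 92), (np.int64(325), 12.2, -25, 89), (np.int64(326), 12.6, -21, 62), (np.int64(327), 13.6, -18, 61), (np.int64(328), 14.9, -17, 63), (np.int64(329), 16.1, -16, 63), (np.int64(330), 15.9, -9, 67), (np.int64(331), 16.0, -2, 63), (np.int64(332), 16.0, 8, 61)]
216 [(np.int64(321), 12.3, -48, 96), (np.int64(322), 11.7, -42, 90), (np.int64(323), 11.1, -35, 91), (np.int64(324), 12.5, -32, 96), (np.int64(325), 12.3, -25, 86), (np.int64(326), 12.4, -19, 59), (np.int64(327), 14.0, -19, 66), (np.int64(328), 14.7, -15, 68), (np.int64(329), 16.0, -15, 58), 
[... 3216 characters left out ...]
 103 104 101  91  69  52  47  59  92 106 117 136]
 [177 127 101  92 100 102 105  93  70  55  60  73  96 109 109 114]
 [160 120 102  97 102 105 104 101  86  79  87  99 108 113 108 105]
 [173 143 111 102 104 102 107 111 108 104 108 110 111 113 112 110]
 [188 180 146 119 108 109 105 111 112 115 115 110 116 114 115 108]
 [194 194 182 149 115 108 106 108 111 113 113 117 116 115 113 109]]
[[383.8 223.9]
 [387.7 184.7]]
[(np.float64(0.0), 45), (np.float64(0.0), 42), (np.float64(0.0), 40), (np.float64(0.0), 37), (np.float64(0.0), 35), (np.float64(0.0), 32)]
[(np.float64(0.35), 22), (np.float64(0.34), 20), (np.float64(0.32), 17), (np.float64(0.32), 12), (np.float64(0.31), 14), (np.float64(0.31), 10)]
```

Run:
```python
from h import *
from scipy.optimize import least_squares
np.set_printoptions(precision=4,suppress=True)
A=np.radians(97); sh=np.array([.5893,.154])
p=np.array(get_state()["tcp_pos"])
ctrl.movel([p[0],p[1],.25],max_speed=.2)
ctrl.movep([*sh,.25],qd(A)); ctrl.pause(.3)
s=get_state(); print(s["tcp_pos"],s["eef_rot"],s["time"],s["contact_force"])
img,X=cloud("wrist"); cv2.imwrite("pics/wtop.png",img); P=X.reshape(-1,3)
m=(abs(P[:,2]-.147)<.004)&(np.hypot(*(P[:,:2]-sh).T)<.025); print(m.sum(),np.median(P[m],0),cv2.minEnclosingCircle(np.ascontiguousarray(P[m][:,:2],dtype=np.float32)))
m=(P[:,2]>.08)&(P[:,2]<.14)&(np.hypot(*(P[:,:2]-sh).T)<.02);Q=P[m]
r=least_squares(lambda c:np.hypot(Q[:,0]-c[0],Q[:,1]-c[1])-.01,sh,loss="soft_l1",f_scale=.001);print(m.sum(),r.x)
```

```text
[0.59   0.1523 0.2484] [-0.0011  0.6637  0.748  -0.0009] 6.0583 [0.5237 0.8311 0.3428]
347 [0.5885 0.1548 0.147 ] ((0.5888360738754272, 0.15437118709087372), 0.009995837695896626)
243 [0.5887 0.1537]
```

```bash
cat >> h.py <<'E'
def goto(t,speed=.1,frame=None,n=2):
    "line with steady-state error correction"
    t=np.array(t,float); c=t.copy()
    for i in range(n):
        ctrl.movel(c,frame,max_speed=speed if i==0 else .03); ctrl.pause(.15)
        c=c+np.clip(t-np.array(get_state()["tcp_pos"]),-.004,.004)
    return c
def st(): 
    s=get_state(); print("t",round(s["time"],2),"tcp",np.round(s["tcp_pos"],4),"F",np.round(s["contact_force"],1),"M",np.round(s["wrist_torque"],2),"w",round(s["width"],4),"g",np.round(s["gripper_force"],1)); return s
E
python3 - <<'E'
from h import *
sh=[.5887,.1542]
goto([*sh,.2],.15); st()
goto([*sh,.100],.1); st()
ctrl.close_gripper(80); st()
p=np.array(get_state()["tcp_pos"]); ctrl.movel([p[0],p[1],p[2]+.03],max_speed=.08); st()
ctrl.movel([p[0],p[1],.235],max_speed=.15); ctrl.pause(.2); s=st()
img,X=cloud("wrist"); cv2.imwrite("pics/held.png",img); np.save("held.npy",X)
si,Xs=cloud("scene"); cv2.imwrite("pics/scene2.png",si); np.save("scene2.npy",Xs)
a=cv2.resize(si,None,fx=1,fy=1)[90:290,280:480]
cv2.imwrite("pics/held_v.png",np.hstack([cv2.resize(img[100:400,170:470],(400,400)),cv2.resize(a,(400,400),interpolation=cv2.INTER_CUBIC)]))
E
```

```text
t 7.14 tcp [0.588  0.1539 0.1989] F [ 1.1 -0.3 -0.4] M [-0.03 -0.01  0.02] w 0.085 g 0.0
t 8.82 tcp [0.5883 0.1541 0.0994] F [-0.6  0.7  0.7] M [-0.02  0.04  0.04] w 0.0854 g 0.0
t 9.45 tcp [0.5885 0.1541 0.0995] F [0.8 0.  1.7] M [-0.02  0.07  0.  ] w 0.0185 g 77.9
t 9.97 tcp [0.5884 0.1539 0.1295] F [ 0.2 -0.3 -4. ] M [-0.03  0.02  0.01] w 0.0183 g 78.5
t 11.03 tcp [0.5881 0.1539 0.2339] F [ 0.9 -0.2 -3.9] M [ 0.03  0.01 -0.  ] w 0.0184 g 78.5
```

View pics/held_v.png

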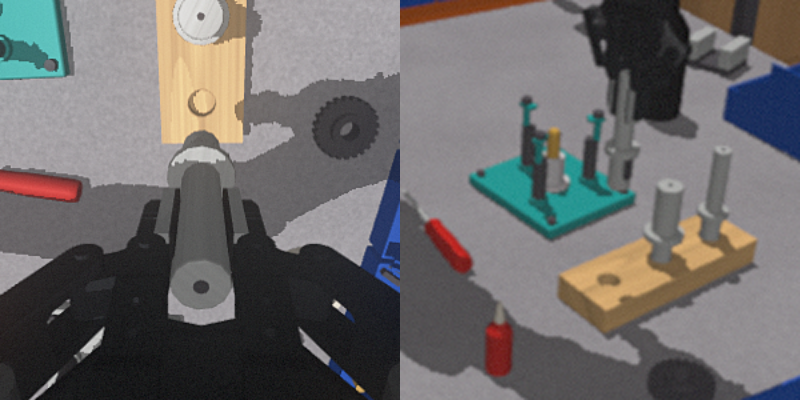

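Run:
```python
from h import *
from scipy.optimize import least_squares
np.set_printoptions(precision=4,suppress=True)
s=get_state(); Rt=R.from_quat(s["eef_rot"],scalar_first=True); t=np.array(s["tcp_pos"])
X=np.load("held.npy").reshape(-1,3); T=Rt.inv().apply(np.nan_to_num(X)-t)
def fit(T,lo,hi,rad):
    m=(T[:,2]>lo)&(T[:,2]<hi)&(np.hypot(T[:,0],T[:,1])<rad+.006)&(np.hypot(T[:,0],T[:,1])>rad-.006);Q=T[m]
    r=least_squares(lambda c:np.hypot(Q[:,0]-c[0],Q[:,1]-c[1])-rad,[0,0],loss="soft_l1",f_scale=.0007); return m.sum(),r.x,abs(r.fun).mean()
print("head top",fit(T,-.046,-.02,.01)); print("head low",fit(T,-.018,.025,.01)); print("collar side",fit(T,.033,.039,.018))
m=(abs(T[:,2]+.0485)<.003)&(np.hypot(T[:,0],T[:,1])<.014); print("topface",m.sum(),cv2.minEnclosingCircle(np.ascontiguousarray(T[m][:,:2],dtype=np.float32)),T[m].mean(0))
# scene
Xs=np.load("scene2.npy").reshape(-1,3); W=np.nan_to_num(Xs)-t
print("scene world offs: collar",fit(W,-.037,-.031,.018),"head",fit(W,-.025,.0,.01),"journal",fit(W,-.07,-.045,.012))
# key az from scene cloud
D=W[:,:2]; r=np.hypot(*D.T); az=np.degrees(np.arctan2(D[:,1],D[:,0])); m=(r>.014)&(r<.018)&(W[:,2]<-.043)&(W[:,2]>-.063); print("key az",np.sort(az[m]).round())
# hub in scene
X0=np.load("scene.npy").reshape(-1,3)
for n in("scene","side"):
    X0=np.load(n+".npy").reshape(-1,3); m=(abs(X0[:,2]-.1165)<.003)&(np.hypot(X0[:,0]-.513,X0[:,1]+.207)<.03); print(n,m.sum(),cv2.minEnclosingCircle(np.ascontiguousarray(X0[m][:,:2],dtype=np.float32)))
```

```text
head top (np.int64(2002), array([-0.0003,  0.0003]), np.float64(0.0012161364132648258))
head low (np.int64(1182), array([-0.0004,  0.0002]), np.float64(0.0007188505089363647))
collar side (np.int64(410), array([-0.0017,  0.    ]), np.float64(0.0017932420165976788))
topface 1473 ((-0.0007380802999250591, 0.00010177715012105182), 0.013351969420909882) [ 0.0006  0.0001 -0.0471]
scene world offs: collar (np.int64(70), array([0.0014, 0.0001]), np.float64(0.001963154498517531)) head (np.int64(104), array([0.0021, 0.0001]), np.float64(0.000952859722921861)) journal (np.int64(100), array([0.0032, 0.0005]), np.float64(0.0011450544359496947))
key az [-79. -53. -52. -49. -45. -35. -34. -33. -32. -29. -28. -27. -26. -25.
 -24. -23. -20. -20. -18. -17. -16. -15. -13. -11. -10.  -6.  -5.  -3.
  -3.  -2.   6.  10.]
scene 259 ((0.513702392578125, -0.2077786922454834), 0.02649349346756935)
side 138 ((0.5141671299934387, -0.20733848214149475), 0.02728632651269436)
```

Run:
```python
from h import *
np.set_printoptions(precision=4,suppress=True)
hub=[.5114,-.2071]; a=np.radians(97-21.2)
p=np.array(get_state()["tcp_pos"]); ctrl.movel([p[0],p[1],.26],max_speed=.15)
ctrl.movep([*hub,.25],qd(a)); ctrl.pause(.2); st()
c=goto([*hub,.203],.1); st()
z=.203
c=np.array(c)
while z>.183:
    z-=.004; c[2]-=.004; ctrl.movel(c,max_speed=.04); s=get_state(); F=np.array(s["contact_force"])
    print(np.round(s["tcp_pos"],4),F.round(1))
    if np.linalg.norm(F+[0,0,3.9])>8: break
st()
import json; json.dump(list(c),open("c.json","w"))
img,X=cloud("wrist"); cv2.imwrite("pics/atbore.png",img[60:400,150:490])
```

```text
t 13.03 tcp [ 0.512  -0.2058  0.25  ] F [ 0.3 -0.7 -3.5] M [ 0.01  0.01 -0.02] w 0.0179 g 78.5
t 14.19 tcp [ 0.5109 -0.2071  0.2023] F [ 0.2  0.2 -4.5] M [-0.08  0.02  0.03] w 0.0179 g 78.5
[ 0.5112 -0.207   0.1986] [ 0.9 -0.4 -3.3]
[ 0.5111 -0.207   0.1945] [ 0.5 -0.4 -4. ]
[ 0.5112 -0.2071  0.1906] [ 0.3 -0.4 -4.1]
[ 0.5112 -0.207   0.1866] [ 0.4  0.1 -3.1]
[ 0.5112 -0.207   0.1826] [-0.2  0.6 -4. ]
t 15.44 tcp [ 0.5112 -0.207   0.1826] F [-0.2  0.6 -4. ] M [ 0.08 -0.01 -0.  ] w 0.0182 g 78.5
```

View pics/atbore.png

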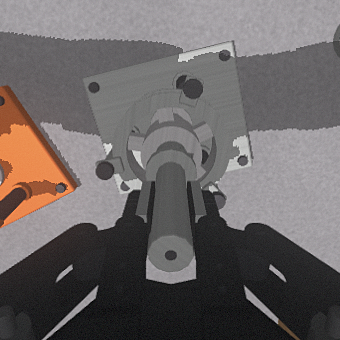

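The picture shows the nose in the bore with the collar above the hub, and the forces are free. I carry on down to the key's depth.

Run:
```python
from h import *
import json
c=np.array(json.load(open("c.json")))
for i in range(7):
    c[2]-=.001; ctrl.movel(c,max_speed=.02); s=get_state(); F=np.array(s["contact_force"]); M=np.array(s["wrist_torque"])
    print(np.round(s["tcp_pos"],4),F.round(1),M.round(2))
    if F[2]>10 or np.hypot(F[0],F[1])>10: break
json.dump(list(c),open("c.json","w")); st()
```

```text
[ 0.5114 -0.2071  0.182 ] [-0.6  0.2 -4.2] [-0.02 -0.07 -0.04]
[ 0.5113 -0.207   0.1809] [ 0.8  0.2 -4.3] [-0.03 -0.01 -0.07]
[ 0.5113 -0.2071  0.1798] [ 0.3 -0.9 -3.4] [0.06 0.05 0.05]
[ 0.5114 -0.2071  0.1789] [-0.2  1.  -3.1] [-0.01 -0.04  0.03]
[ 0.5113 -0.2071  0.1779] [ 0.8  0.4 -3.3] [ 0.04 -0.   -0.03]
[ 0.5116 -0.2071  0.1774] [-1.3  0.9  1. ] [-0.01  0.26 -0.01]
[ 0.5116 -0.2071  0.1761] [-0.3  0.1  1.4] [ 0.05  0.07 -0.  ]
t 17.24 tcp [ 0.5116 -0.2071  0.1761] F [-0.3  0.1  1.4] M [ 0.05  0.07 -0.  ] w 0.0184 g 79.0
```

Run:
```python
from h import *
import json
c=np.array(json.load(open("c.json")))
for i in range(40):
    c[2]-=.002 if c[2]>.161 else .0006; ctrl.movel(c,max_speed=.03); s=get_state(); F=np.array(s["contact_force"]); M=np.array(s["wrist_torque"])
    if i%3==0 or c[2]<.158: print(np.round(c[2],4),np.round(s["tcp_pos"],4),F.round(1),M.round(2))
    if F[2]>24 or np.hypot(F[0],F[1])>12: break
json.dump(list(c),open("c.json","w")); ctrl.pause(.5); st()
```

```text
0.1739 [ 0.5116 -0.2071  0.174 ] [-0.5  0.6  1.2] [-0.03  0.01  0.  ]
0.1679 [ 0.5116 -0.2071  0.1679] [1.1 0.  3.2] [-0.04 -0.17 -0.02]
0.1619 [ 0.5115 -0.2071  0.162 ] [-0.   0.7  4.6] [-0.03 -0.17 -0.03]
0.1587 [ 0.5115 -0.2071  0.1589] [1.1 0.5 5.2] [-0.05 -0.2  -0.04]
0.1575 [ 0.5115 -0.2071  0.1578] [-0.4 -0.2  5.4] [-0.04 -0.11  0.  ]
0.1569 [ 0.5115 -0.2071  0.1572] [0.1 0.1 6. ] [ 0.01 -0.1   0.03]
0.1563 [ 0.5115 -0.2071  0.1566] [0.8 0.2 4.8] [-0.05 -0.09  0.01]
0.1557 [ 0.5115 -0.2071  0.156 ] [-0.1 -0.4  5.5] [-0.01 -0.06 -0.02]
0.1551 [ 0.5115 -0.2071  0.1555] [ 0.8 -0.2  6.5] [-0.01 -0.05  0.03]
0.1545 [ 0.5115 -0.2071  0.1554] [-1.6  0.4 11.3] [ 0.11  0.33 -0.05]
0.1539 [ 0.5116 -0.2071  0.1554] [-3.2  1.3 17. ] [ 0.19  0.75 -0.04]
0.1533 [ 0.5116 -0.2071  0.1554] [-4.   1.  21.3] [ 0.33  1.09 -0.02]
0.1527 [ 0.5116 -0.2071  0.1554] [-6.2  1.1 26. ] [ 0.43  1.4  -0.02]
t 22.74 tcp [ 0.5116 -0.2071  0.1553] F [-5.7  1.2 27.1] M [0.39 1.45 0.02] w 0.0183 g 82.2
```

Run:
```python
from h import *
a,_=vision.grab_frame("scene"); b,_=vision.grab_frame("side")
cv2.imwrite("pics/fin.png",np.hstack([cv2.resize(a[170:310,150:290],(400,400),interpolation=cv2.INTER_CUBIC),cv2.resize(b[90:290,230:430],(400,400),interpolation=cv2.INTER_CUBIC)])); st()
```

```text
t 22.84 tcp [ 0.5117 -0.2071  0.1553] F [-5.9  1.7 26.3] M [0.4  1.5  0.03] w 0.0182 g 82.2
```

View pics/fin.png

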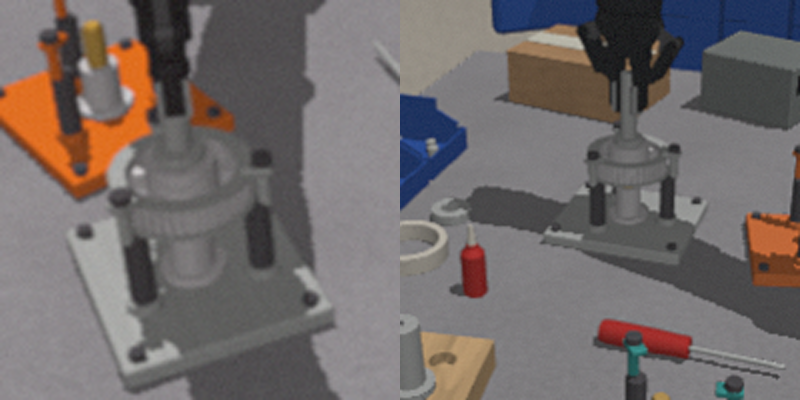

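Both views show the collar flat on the hub at crop (175,150) and (628,145). The shaft is still gripped, and the bottle and driver have not moved. Handing in.

```bash
python3 -c "
from h import *
print(ticket.close_job())"
```

```text
the job is handed in; nothing more can be done
None
```

The keyed shaft is home in the pulley, with its key in the keyway and its collar on the hub, and the arm is still gripping it and pressing it down with about 26 N; I handed the job in at about 23 s.

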